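Find the hardware case that has not caught and snap it shut

TASK

One of the three wooden hardware cases is not latched, though all three lids stand a little proud and look alike. Tug the knobs upward to find the lid that comes up, raise it by at least 3 cm at the knob to be sure, then press it back down until its catch snaps and the lid is fully home. Do not disturb the other things on the bench.

Things in the scene. Friction and masses are not known exactly. Their poses are not given: they have to be found in the camera images.
- case_a: One of three alike wooden hardware cases with dark iron fittings, fixed on the bench in a row in any order: 190 x 110 mm, 65 mm high without its lid. Origin: centre of its underside, on the bench. Its -x axis points out of its front, towards the robot, where the spring catch is; z up. Hinge: along its y axis at x = +95 mm, z = 65 mm. Lid: 12 mm board, 0.25 kg.
- lid_a (a joint): Lid angle of case_a, rad: 0 fully down, growing as it lifts. Stiff hinge: stays where left, 3 to 6 N at the knob moves it. The two caught lids, on full cases, play from 0.03 to 0.06 and no farther; the uncaught one rests on its catch at 0.04 to 0.06 but lifts freely. Pressed at the knob with 15 to 25 N it passes the catch's sprung roller, which snaps over it and holds it at 0.
- knob_a (a point): Top centre of the dark iron mushroom knob on the lid of case_a: 38 mm tall above the lid's upper face, head 28 mm across in its upper 20 mm, neck 18 mm. On the case's centre line, 75 mm from its centre towards the front, 170 mm from the hinge; top 115 mm above the bench when the lid is fully down. Moves with the lid; axes as the lid's, z out of its upper face.
- case_b: One of three alike wooden hardware cases with dark iron fittings, fixed on the bench in a row in any order: 190 x 110 mm, 65 mm high without its lid. Origin: centre of its underside, on the bench. Its -x axis points out of its front, towards the robot, where the spring catch is; z up. Hinge: along its y axis at x = +95 mm, z = 65 mm. Lid: 12 mm board, 0.25 kg.
- lid_b (a joint): Lid angle of case_b, rad: 0 fully down, growing as it lifts. Stiff hinge: stays where left, 3 to 6 N at the knob moves it. The two caught lids, on full cases, play from 0.03 to 0.06 and no farther; the uncaught one rests on its catch at 0.04 to 0.06 but lifts freely. Pressed at the knob with 15 to 25 N it passes the catch's sprung roller, which snaps over it and holds it at 0.
- knob_b (a point): Top centre of the dark iron mushroom knob on the lid of case_b: 38 mm tall above the lid's upper face, head 28 mm across in its upper 20 mm, neck 18 mm. On the case's centre line, 75 mm from its centre towards the front, 170 mm from the hinge; top 115 mm above the bench when the lid is fully down. Moves with the lid; axes as the lid's, z out of its upper face.
- case_c: One of three alike wooden hardware cases with dark iron fittings, fixed on the bench in a row in any order: 190 x 110 mm, 65 mm high without its lid. Origin: centre of its underside, on the bench. Its -x axis points out of its front, towards the robot, where the spring catch is; z up. Hinge: along its y axis at x = +95 mm, z = 65 mm. Lid: 12 mm board, 0.25 kg.
- lid_c (a joint): Lid angle of case_c, rad: 0 fully down, growing as it lifts. Stiff hinge: stays where left, 3 to 6 N at the knob moves it. The two caught lids, on full cases, play from 0.03 to 0.06 and no farther; the uncaught one rests on its catch at 0.04 to 0.06 but lifts freely. Pressed at the knob with 15 to 25 N it passes the catch's sprung roller, which snaps over it and holds it at 0.
- knob_c (a point): Top centre of the dark iron mushroom knob on the lid of case_c: 38 mm tall above the lid's upper face, head 28 mm across in its upper 20 mm, neck 18 mm. On the case's centre line, 75 mm from its centre towards the front, 170 mm from the hinge; top 115 mm above the bench when the lid is fully down. Moves with the lid; axes as the lid's, z out of its upper face.
- tape: Bystander: roll of black tape lying flat, 76 mm across, 24 mm high. Origin under its centre.
- offcut: Bystander: wood offcut 100 x 34 x 22 mm between two cases. Origin under its centre.
- screwdriver: Bystander: screwdriver lying between two cases. Origin under it.
- glue: Bystander: white glue bottle, 52 mm across, 140 mm tall, standing. Origin under its centre.
- tin: Bystander: open steel tin, 80 mm across, 55 mm tall. Origin under its centre.
- sanding_block: Bystander: cork sanding block 70 x 50 x 30 mm. Origin under its centre.
Things that resemble listed ones, but are neither listed nor needed, are in the scene too. What is shaped like the case_c but red is not meant.

How it is judged:
By the outcome, as a careful person would: the job done as asked, in the order asked, and still so for the second after the job is handed in, with the robot touching nothing.
It also fails if it takes over 53 s, if anything falls off the work surface, if the arm or the gripper's body presses on something with over 40 N, if the wrist force passes 120 N, or if a joint passes its speed limit or range.

ROBOT

A 6-joint arm with a two-finger parallel gripper is mounted at the origin on the work surface. World frame = base frame: x ahead of the robot, y to its left, z up, the work surface at z = 0. Lengths are in m, angles in rad, forces in N, time in s.
With the tool pointing down it reaches from about 0.275 to 0.825 m from the base axis. Payload 4.9 kg.
Tool frame: the origin (TCP) lies midway between the tips of the shut fingers; the grasp point (between the pads) lies 19 mm behind it (bot.grip_depth is the distance from the TCP to the grasp point, in m); z points along the fingers, y is the line along which they close (so a half turn about z gives the same grasp; the last joint's range is limited). The gripper opens to 85 mm and grips with 20 to 120 N. Pads are 22 mm wide; open, the fingers measure 114 mm over their backs; the gripper's body (76 mm by 85 mm) begins 54 mm behind the grasp point. The pads swing forward as they close: fully open they stand 13 mm farther back than shut.
Start: joints at [-1.347, 0.326, -0.193, 1.052, 0, 1.437], TCP at [0.193, -0.515, 0.231] pointing down, gripper open.
Joint ranges: [-2.65, 2.65], [-0.97, 1.79], [-1.3, 1.35], [-1.93, 2.1], [-1.47, 1.37], [-3.14, 3.14]. Speed limits (rad/s): [2.57, 2.57, 3.14, 3.14, 3.14, 3.14].

INTERFACE

Orientations are given as a unit quaternion [w, x, y, z].
In Python, from cell import bot gives the robot as it stands. Calls block until the motion is done:
- bot.move_pose(position, orientation): joint-space move of the TCP to a pose.
- bot.move_linear(position, speed=0.15, rotation=None, until_force=None): straight line of the TCP; rotation=None keeps the orientation; speed is the mean speed in m/s. With until_force (N) it stops when the force on the tool has changed by that much, and returns True; else False.
- bot.goto_joints(angles): joint-space move.
- bot.set_gripper(opening, grasp_force=None): opening from 0.0 (shut) to 1.0 (fully open); grasp_force is the grip in N (None keeps the last); returns when the fingers have stopped.
- bot.wait(seconds).
- bot.solve_ik(position, orientation): joint angles nearest the present ones, or None.
- bot.camera(name): name is "side" or "top" or "wrist"; returns the picture (400x640x3 uint8, red, green, blue); there is no depth.
- bot.calibration(name): a dict with "mtx" (3x3 intrinsics, pixels), "extrinsics" (4x4, takes a point from world to camera coordinates); the wrist camera has in their place "hand_eye" (4x4, takes a point from camera to tool coordinates, whose origin is the TCP and whose axes are the flange's). Camera axes: x right, y down, z forward; pixel columns grow to the right and rows downward; lengths in m; the calibration is good to about 2 mm. A picture is of the moment at which its call begins: read the wrist's pose just before it. calibration takes no time and is no camera call.
A pose or a line that the arm cannot do raises bot.PlanningError and nothing moves.
- bot.close_job(): hands the job in; it is judged then, once.
Trained networks look in the newest picture that a camera, given by its name, has taken for a name from the list of things; names that differ only in an ending like _2 or _b are one class to them, and where a whole thing is asked for, a point or a joint stands for the part that bears it (a point fixed in the world has none). Each returns a list of dicts, best first, with "confidence" (0 to 1); they miss things now and then, are a little off and sometimes report something else, mostly with a low value. They report only what shows in the picture. A call takes as long as a camera call. They do not tell look-alikes from the thing itself.
- bot.search_frame(camera, thing): "bbox" ([left, top, width, height] in pixels, round what is visible of it).
Readings, each from a call of its own:
- bot.read_clock(): time.
- bot.read_joint_positions(): joint angles.
- bot.read_joint_vel(): joint speeds.
- bot.read_joint_efforts(): joint torques, N m.
- bot.read_position(): TCP position.
- bot.read_tool_rot(): TCP orientation.
- bot.read_ft_force(): force on the tool from outside, world axes, zero at the start.
- bot.read_moment(): the same for the moment, N m.
- bot.read_gripper_width(): opening from 0.0 (shut) to 1.0 (fully open).
- bot.read_finger_force(): force on a finger pad.
Only numpy, scipy, OpenCV 4.12 (cv2) and the standard library are available. Lean on these libraries where they do the work, as an engineer would, in place of code of your own. Each camera call takes 0.05 s, during which the arm holds its last target. There are 200 camera calls.

## Working session

There is one attempt and no reset: what is moved stays moved. The work goes in short steps, each a Python script; the robot and the scene stay as the last script left them, time stands still between calls to the robot, and variables do not carry over. Pictures are saved under pics/ and viewed, at most 10 in all, crops included, and the job is handed in when it is done.

```bash
mkdir -p pics; ls; python3 - <<'E'
from cell import bot
import cv2,numpy as np
for c in ["top","side"]:
    im=bot.camera(c); cv2.imwrite(f"pics/{c}0.png",im[:,:,::-1])
    for n in ["knob_a","case_a"]:
        for d in bot.search_frame(c,n): print(c,n,np.round(d["bbox"]),round(d["confidence"],2))
    k=bot.calibration(c); print(np.round(k["mtx"],1).tolist(),np.round(k["extrinsics"],3).tolist())
print(np.round(bot.calibration("wrist")["hand_eye"],3).tolist(),bot.read_tool_rot(),bot.read_clock())
E
```

```text
pics
top knob_a [363. 154.  55.  74.] 0.97
top knob_a [430. 228.  56.  79.] 0.94
top knob_a [198. 129.  41.  71.] 0.86
top knob_a [294. 151.  46.  78.] 0.8
top case_a [426. 228.  60.  82.] 0.91
top case_a [363. 150.  54.  80.] 0.61
top case_a [293. 152.  48.  77.] 0.58
[[445.5, 0.0, 312.2], [0.0, 445.5, 199.1], [0.0, 0.0, 1.0]] [[0.015, -1.0, -0.01, -0.015], [-0.995, -0.014, -0.098, 0.494], [0.098, 0.012, -0.995, 1.3], [0.0, 0.0, 0.0, 1.0]]
side knob_a [379. 142.  30.  24.] 0.84
side knob_a [305. 154.  65.  32.] 0.8
side knob_a [282. 186.  68.  37.] 0.77
side knob_a [216. 237.  80.  38.] 0.7
side case_a [282. 187.  71.  53.] 0.75
side case_a [311. 152.  61.  50.] 0.71
side case_a [378. 143.  31.  37.] 0.7
side case_a [215. 235.  80.  62.] 0.65
[[401.4, 0.0, 317.9], [0.0, 401.4, 205.4], [0.0, 0.0, 1.0]] [[-0.917, -0.399, -0.006, 0.463], [-0.256, 0.601, -0.757, 0.194], [0.305, -0.693, -0.653, 1.223], [0.0, 0.0, 0.0, 1.0]]
[[-0.0, -0.96, -0.279, 0.07], [1.0, -0.0, -0.001, -0.0], [0.0, -0.279, 0.96, -0.143], [0.0, 0.0, 0.0, 1.0]] [-3.17265199e-04  9.84041759e-01  1.77937388e-01 -3.58779075e-05] 0.3
```

View pics/top0.png

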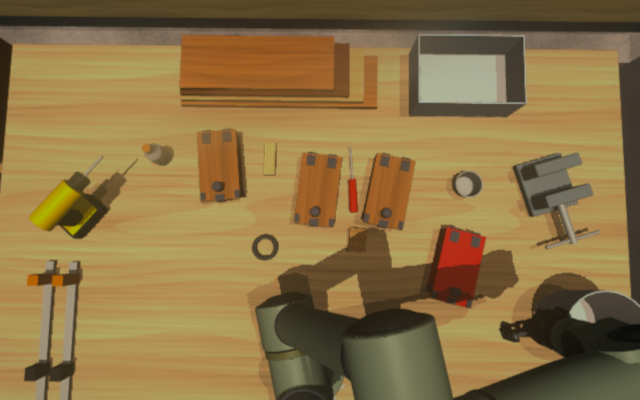

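View pics/side0.png

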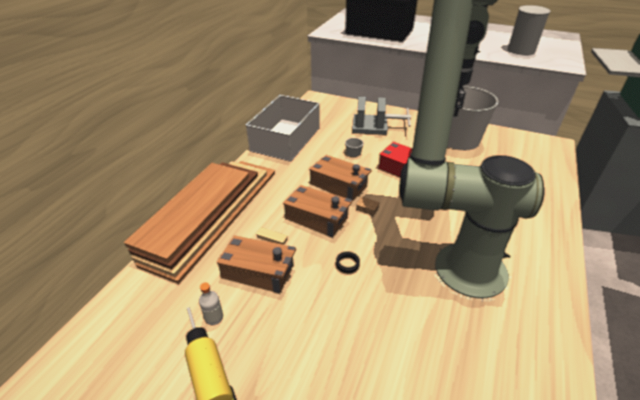

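```bash
cat > h.py <<'E'
from cell import bot
import cv2,numpy as np
from scipy.spatial.transform import Rotation as R
def ray(c,uv):
    k=bot.calibration(c); E=np.array(k["extrinsics"]); r=E[:3,:3]
    d=r.T@np.linalg.inv(k["mtx"])@[uv[0],uv[1],1]; return -r.T@E[:3,3],d
def onz(c,uv,z):
    o,d=ray(c,uv); return o+d*(z-o[2])/d[2]
def wray(uv,p,q):
    k=bot.calibration("wrist"); H=np.array(k["hand_eye"]); r=R.from_quat(q,scalar_first=True)
    o=p+r.apply(H[:3,3]); d=r.apply(H[:3,:3]@np.linalg.inv(k["mtx"])@[uv[0],uv[1],1]); return o,d
E
python3 - <<'E'
from h import *
t=cv2.imread("pics/top0.png")[120:240,190:420]; s=cv2.imread("pics/side0.png")[150:290,210:375]
a=cv2.resize(t,(575,300),interpolation=cv2.INTER_CUBIC); b=cv2.resize(s,(330,280),interpolation=cv2.INTER_CUBIC)
im=np.zeros((590,580,3),np.uint8); im[:300,:575]=a; im[305:585,:330]=b; cv2.imwrite("pics/crop.png",im)
for u in [(217,186),(315,211),(378,211)]: print(u,np.round(onz("top",u,.12),3))
E
```

```text
(217, 186) [0.517 0.255 0.12 ]
(315, 211) [ 0.452 -0.017  0.12 ]
(378, 211) [ 0.455 -0.19   0.12 ]
```

View pics/crop.png

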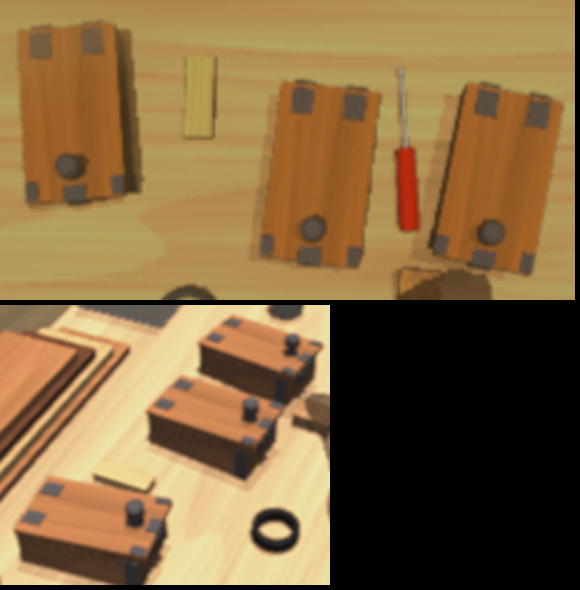

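The crop shows three wooden cases. Their knobs are at top-image pixels (217.6,186.4), (315.2,211.6) and (386.4,212.8). The case at (458,267) is red, so it isn't meant. The offcut (269,158), the screwdriver (352,180) and the sanding block near (357,240) are bystanders.

Next I go above the nearest knob, refine its position with the wrist camera and tug it.

```bash
cat >> h.py <<'E'
def px(u,v): return 190+u/2.5,120+v/2.5
K=[px(69,166),px(313,229),px(491,232)]
# lid corners FL FR BL BR in crop
C=[[(27,204),(126,193),(20,30),(116,24)],[(260,259),(356,268),(282,82),(381,95)],[(432,248),(533,272),(467,84),(562,101)]]
def est(i):
    k=onz("top",K[i],.122); c=[onz("top",px(*p),.085)[:2] for p in C[i]]
    d=(c[2]+c[3]-c[0]-c[1])/2; return k,np.arctan2(d[1],d[0]),d
def quat(yaw,tilt=0):
    # tool z down, tool y along case +-y ; tilt about the hinge axis
    r=R.from_euler("z",yaw)*R.from_euler("y",-tilt)
    M=r.as_matrix()@np.diag([1,-1,-1.])  # tool x = case x
    return R.from_matrix(M).as_quat(scalar_first=True)
E
python3 - <<'E'
from h import *
for i in range(3):
    k,y,d=est(i); print(np.round(k,3),round(np.degrees(y),1),np.linalg.norm(d))
    w=[onz("top",px(*p),.085)[:2] for p in C[i]]
    f=np.arctan2(*(w[0]-w[1])[::-1]); b=np.arctan2(*(w[2]-w[3])[::-1]);print(np.degrees([f,b])-90)
i=2
k,y,d=est(i); q=quat(y); q2=quat(y+np.pi)
for qq in (q,q2): print(bot.solve_ik(k+[0,0,.1],qq))
c=np.array([np.cos(y),np.sin(y),0])
bot.move_pose(k+[0,0,.12]-.04*c,q if bot.solve_ik(k+[0,0,.1],q) is not None else q2)
p=bot.read_position();Q=bot.read_tool_rot(); im=bot.camera("wrist"); cv2.imwrite("pics/w2.png",im[:,:,::-1])
for d in bot.search_frame("wrist","knob_a"): print(d)
np.save("w2.npy",np.r_[p,Q]); print(p,Q,bot.read_clock(),bot.calibration("wrist")["mtx"])
E
```

```text
[0.516 0.253 0.122] 4.9 0.1994159247761997
[7.19150239 4.37151604]
[ 0.45  -0.018  0.122] -6.8 0.20199102602079316
[-4.49545314 -6.83170645]
[ 0.45  -0.213  0.122] -10.8 0.19528535690472373
[-12.57284208  -9.5758626 ]
[-0.59027966  0.23644206 -0.34107481  0.99327946  0.          2.73973058]
[-0.59027966  0.23644206 -0.34107481  0.99327946  0.         -0.40186208]
{'bbox': [462.7, 141.3, 144.9, 171.0], 'confidence': 0.88}
{'bbox': [260.2, 3.2, 125.2, 182.8], 'confidence': 0.84}
{'bbox': [31.0, 1.8, 166.1, 213.8], 'confidence': 0.71}
[ 0.41047393 -0.20586638  0.24205448] [ 2.13648802e-04  9.95545968e-01 -9.42771102e-02  8.47941503e-05] 1.8167 [[297.28514585   0.         321.79137133]
 [  0.         297.28514585 199.35882991]
 [  0.           0.           1.        ]]
```

View pics/w2.png

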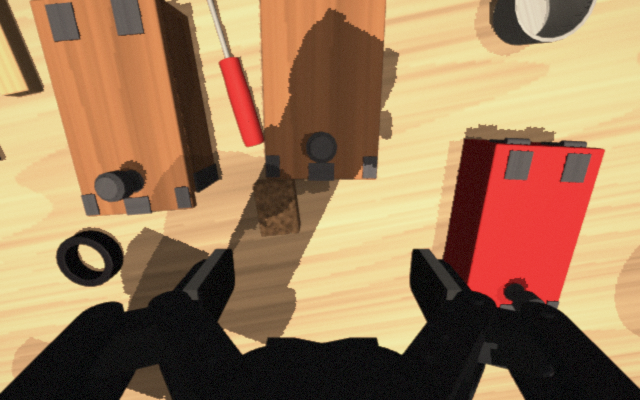

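The view is clear: this case's knob top is at about (320,147), upright in the image, so the yaw is right. The middle case's knob is at about (110,186), and the red case is at the lower right. Now I grip and tug.

```bash
cat >> h.py <<'E'
def arc(p0,yaw,delta):
    """TCP pose after turning p0 (tool vertical) by delta about the hinge; p0 is at the knob axis"""
    cx=np.array([np.cos(yaw),np.sin(yaw),0]); h=np.r_[(p0+.17*cx)[:2],.065]
    r=R.from_rotvec(-delta*np.array([-np.sin(yaw),np.cos(yaw),0])) # lifts front (-x side)
    return h+r.apply(p0-h), (r*R.from_quat(quat(yaw),scalar_first=True)).as_quat(scalar_first=True)
def tug(k,yaw,dmax=.25,F=15):
    p0=np.r_[k[:2],.097]; q=quat(yaw)
    bot.set_gripper(1.0)
    bot.move_pose(p0+[0,0,.075],q)
    hit=bot.move_linear(p0,.1,until_force=10); print("down hit",hit,bot.read_position())
    if hit: return None,p0
    bot.set_gripper(0,60); print("w",bot.read_gripper_width(),bot.read_finger_force(),bot.read_ft_force())
    for d in (.08,.165,.25):
        P,Q=arc(p0,yaw,d); s=bot.move_linear(P,.04,rotation=Q,until_force=F)
        z=bot.read_position()[2]; print("d",d,s,"rise",z-p0[2],bot.read_ft_force(),bot.read_clock())
        if s: break
    return s,p0
E
python3 - <<'E'
from h import *
w=np.load("w2.npy"); out=[]
for uv in [(320,147),(110,186)]:
    o,d=wray(uv,w[:3],w[3:]); out.append(o+d*(.1225-o[2])/d[2])
print(np.round(out,4)); np.save("k.npy",out)
y=est(2)[1]
s,p0=tug(out[0],y); np.save("grip.npy",np.r_[p0,y])
if s:
    P,Q=arc(p0,y,0); bot.move_linear(p0+[0,0,.002],.04,rotation=Q); print(bot.read_ft_force()); bot.set_gripper(1.0); bot.move_linear(p0+[0,0,.075],.15)
im=bot.camera("side"); cv2.imwrite("pics/s1.png",im[:,:,::-1])
print(bot.read_gripper_width(),bot.read_clock())
E
```

```text
[[ 0.4513 -0.2125  0.1225]
 [ 0.4528 -0.0186  0.1225]]
down hit False [ 0.45180584 -0.21286463  0.09782164]
w 0.29894046998419715 58.827504037180915 [-0.67141587 -1.88030242  0.29748511]
d 0.08 True rise -0.004672542187128065 [0.11968504 0.21618663 3.88200438] 4.2
[ 0.38639958 -4.51007567 -2.87603311]
0.9948758147901962 5.8333
```

My arc sign was wrong: the first move pushed the lid down about 5 mm, stopped by the force guard below the latching force, and then brought it back up. I fix the sign and tug the same knob again.

```bash
sed -i 's/from_rotvec(-delta/from_rotvec(delta/' h.py
python3 - <<'E'
from h import *
y=est(2)[1]; k=np.load("k.npy")[0]
P,Q=arc(np.r_[k[:2],.097],y,.25); print("check rise",P[2]-.097)
assert P[2]>.12
s,p0=tug(k,y)
im=bot.camera("side"); cv2.imwrite("pics/s2.png",im[:,:,::-1])
print(bot.read_gripper_width(),bot.read_position(),bot.read_clock())
E
```

```text
check rise 0.0410638705680095
down hit False [ 0.45172025 -0.21276087  0.09746027]
w 0.3049085214064338 58.82183490903117 [-1.36040802 -2.71274107  0.7016273 ]
d 0.08 True rise 0.0006406402153767143 [ 0.18142558 -0.36993252  0.36483533] 7.9917
0.2963445386703825 [ 0.45108005 -0.21308986  0.09763307] 8.0417
```

```bash
cat >> h.py <<'E'
def step_tug(p0,yaw,d0=0,step=.01,dmax=.25,F=14):
    d=d0
    while d<dmax-1e-6:
        d+=step; P,Q=arc(p0,yaw,d); bot.move_linear(P,.04,rotation=Q)
        f=bot.read_ft_force(); print(round(d,3),np.round(1e3*(bot.read_position()[2]-p0[2]),1),np.round(f,1),bot.read_clock())
        if np.linalg.norm(f)>F: return d,True
        if d>.085: step=.055
    return d,False
E
python3 - <<'E'
from h import *
y=est(2)[1]; k=np.load("k.npy")[0]; p0=np.r_[k[:2],.097]
print(step_tug(p0,y))
print(bot.read_gripper_width(),bot.read_clock())
E
```

```text
0.01 0.9 [  1.5  -4.9 -10.7] 8.2917
0.02 1.1 [  4.   -6.4 -20.9] 8.5417
(0.02, True)
0.30435994334487104 8.5417
```

This lid is caught: 3.4 mm commanded gave only about 1 mm of rise at 21 N. I release it and go to the middle one.

```bash
cat >> h.py <<'E'
def leave(p0,yaw):
    P,Q=arc(p0,yaw,0); bot.move_linear(P,.04,rotation=Q); print("rel",np.round(bot.read_ft_force(),1))
    bot.set_gripper(1.0); bot.move_linear(p0+[0,0,.075],.2)
def grip(k,yaw):
    p0=np.r_[k[:2],.097]; bot.move_pose(p0+[0,0,.075],quat(yaw))
    if bot.move_linear(p0,.12,until_force=12): raise SystemExit("hit %s"%bot.read_position())
    bot.set_gripper(0,60); print("w",bot.read_gripper_width(),np.round(bot.read_ft_force(),1)); return p0
E
python3 - <<'E'
from h import *
k=np.load("k.npy"); leave(np.r_[k[0][:2],.097],est(2)[1])
y=est(1)[1]; p0=grip(k[1],y); d,s=step_tug(p0,y); np.save("grip.npy",np.r_[p0,y,d,s])
if s: leave(p0,y)
else:
    im=bot.camera("side"); cv2.imwrite("pics/s3.png",im[:,:,::-1])
print(s,bot.read_gripper_width(),bot.read_clock())
E
```

```text
rel [-0.1 -4.4 -3.8]
w 0.3040788533321693 [ 1.1  9.1 -0.2]
0.01 1.8 [1.3 9.7 1.2] 12.3333
0.02 2.5 [ 2.8  8.2 -9.8] 12.5833
0.03 2.8 [  6.    8.2 -22.6] 12.8333
rel [ 3.1  8.2 -4.6]
True 0.9990117143470727 14.25
```

The middle lid is caught too: it plays about 3 mm and then stops at 23 N. I look at the left one with the wrist camera, then grip and tug.

```bash
python3 - <<'E'
from h import *
k,y,_=est(0); c=np.array([np.cos(y),np.sin(y),0])
bot.move_pose(k+[0,0,.12]-.04*c,quat(y))
p=bot.read_position();Q=bot.read_tool_rot(); im=bot.camera("wrist"); cv2.imwrite("pics/w0.png",im[:,:,::-1]); np.save("w0.npy",np.r_[p,Q])
print(bot.read_clock())
E
```

```text
19.175
```

View pics/w0.png

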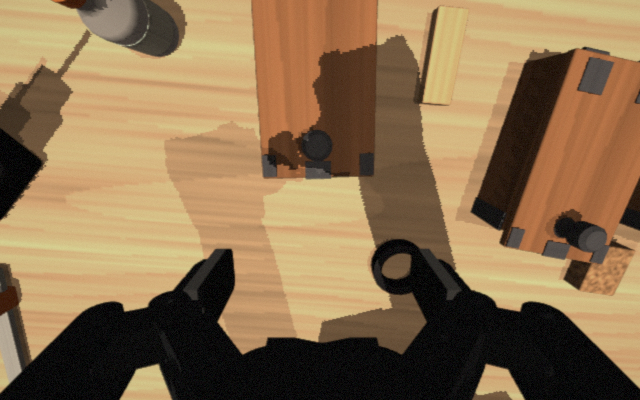

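The left case stands upright in the view with its knob top at about (316,145). The glue bottle (130,20) and the tape roll (398,266) are both clear of the path.

```bash
python3 - <<'E'
from h import *
w=np.load("w0.npy"); o,d=wray((316,145),w[:3],w[3:]); k=o+d*(.1225-o[2])/d[2]; y=est(0)[1]
print(np.round(k,4),np.round(est(0)[0],4))
p0=grip(k,y); d,s=step_tug(p0,y); np.save("grip.npy",np.r_[p0,y,d,s])
if not s:
    im=bot.camera("side"); cv2.imwrite("pics/s3.png",cv2.resize(im[190:310,190:330,::-1],None,fx=4,fy=4,interpolation=cv2.INTER_CUBIC))
print(s,bot.read_gripper_width(),bot.read_clock())
E
```

```text
[0.5187 0.2584 0.1225] [0.5161 0.2533 0.122 ]
w 0.29887170278626857 [ 0.3 -2.   1.1]
0.01 1.6 [ 0.6 -2.3  0.2] 21.2083
0.02 3.3 [-0.2 -2.6 -2. ] 21.4583
0.03 5.1 [ 0.5 -3.4 -1.3] 21.7083
0.04 6.8 [ 0.3 -4.2 -0.9] 21.9583
0.05 8.5 [ 0.3 -4.5 -0.8] 22.2083
0.06 10.2 [ 0.3 -3.8 -0.2] 22.4583
0.07 11.9 [ 0.6 -6.2  0.2] 22.7083
0.08 13.5 [ 0.5 -5.8 -0.2] 22.9583
0.09 15.2 [ 1.7 -5.3 -1.1] 23.2083
0.145 24.2 [ 0.2 -5.1  1.4] 23.6
0.2 33.0 [ 1.4 -4.4 -0.4] 23.9917
0.255 41.7 [ 0.9 -4.5 -2. ] 24.3833
False 0.3000639562625139 24.4333
```

View pics/s3.png

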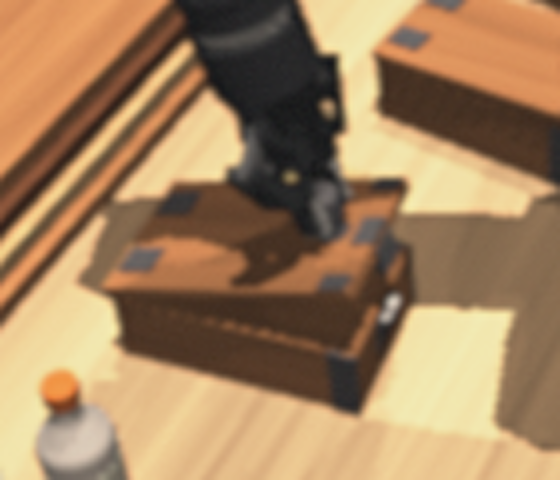

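The lid is up 42 mm at the knob and the side view shows it open with the catch exposed. Now I lower it along the arc, release it, and press the knob top with shut fingers.

```bash
python3 - <<'E'
from h import *
g=np.load("grip.npy"); p0,y=g[:3],g[3]
for d in (.13,.01):
    P,Q=arc(p0,y,d); bot.move_linear(P,.06,rotation=Q); print(np.round(bot.read_ft_force(),1))
leave(p0,y); bot.set_gripper(0,60)
bot.move_linear(np.r_[p0[:2],.135],.1); print("clk",bot.read_clock())
z=.128; prev=0
f0=bot.read_ft_force()
while z>.1075:
    z-=.001; bot.move_linear(np.r_[p0[:2],z],.03); f=(bot.read_ft_force()-f0); a=bot.read_position()[2]
    print(round(z,4),round(a,4),np.round(f,1))
    if f[2]>33: break
print(bot.read_clock())
E
```

```text
[ 4.2 -5.  -3.5]
[ 3.2 -5.3 -4.2]
rel [ 2.1 -5.8 -2.3]
clk 28.1
0.127 0.127 [-0.4 -0.2  1. ]
0.126 0.126 [ 0.1 -0.5  0.7]
0.125 0.125 [ 0.1 -0.4  1. ]
0.124 0.1239 [-0.4 -0.7  0.3]
0.123 0.123 [-0.2  1.   1.3]
0.122 0.1222 [-0.9  1.   3.5]
0.121 0.1219 [-2.  -0.6  9. ]
0.12 0.1218 [-5.1 -2.7 14.3]
0.119 0.1198 [-3.  -0.2  7.2]
0.118 0.1179 [-2.  -0.1  4.3]
0.117 0.1167 [-0.2 -0.1  0.6]
0.116 0.1158 [-0.7  1.2  0.7]
0.115 0.115 [ 0.9 -0.2  1.5]
0.114 0.1149 [-1.1 -0.6  7.8]
0.113 0.1148 [-4.6 -1.6 13.3]
0.112 0.1147 [-5.7 -2.5 20.5]
0.111 0.1146 [-7.8 -3.4 26.8]
0.11 0.1145 [-10.8  -4.2  32.1]
0.109 0.1144 [-12.3  -4.8  38.5]
33.0167
```

It broke over the catch at about 15–20 N, snapped, and bottomed out at a knob height of 0.115 m, which is fully home. I back off and take a last look.

```bash
python3 - <<'E'
from h import *
p=bot.read_position(); bot.move_linear([p[0],p[1],.25],.15); bot.move_linear([.38,.18,.3],.2)
im=bot.camera("side"); t=bot.camera("top")
o=np.zeros((560,700,3),np.uint8); o[:300,:560]=cv2.resize(im[140:290,190:470],None,fx=2,fy=2); o[305:550,:600]=cv2.resize(t[120:242,180:480],(600,245))
cv2.imwrite("pics/end.png",o[:,:,::-1]); print(bot.read_ft_force(),bot.read_clock())
E
```

```text
[-0.34333789 -0.15725456 -0.15268603] 35.1917
```

View pics/end.png

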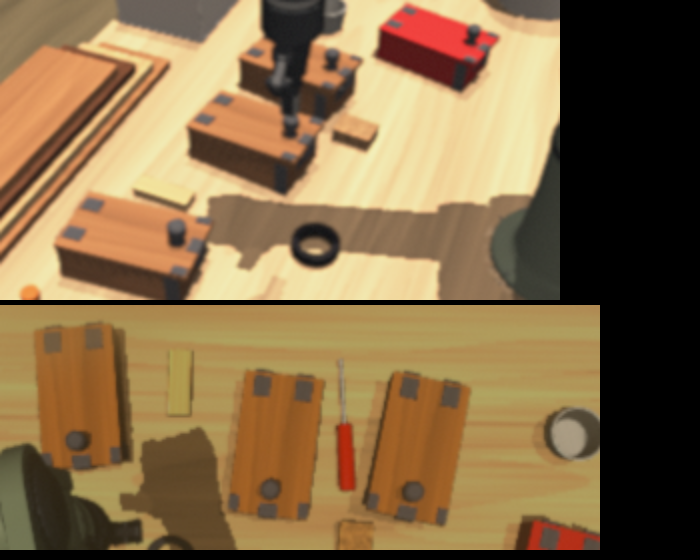

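The left lid (knob at 176,232 in the side half) is flush, and the tape, offcut, screwdriver, sanding block and tin are where they were. The gripper is touching nothing.

```bash
python3 -c "
from cell import bot
print(bot.close_job())"
```

```text
the job is handed in; nothing more can be done
None
```

The left case was the unlatched one: I raised its lid 42 mm at the knob and pressed it back until the catch snapped, knob top at 115 mm (fully down), and handed in at about 35 s; the other two lids held when tugged, though a sign error of mine first pushed the right-hand one down about 5 mm within its play.

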